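# Tip the bearing balls from the scoop into the round dish

## Robot

A 7-joint arm with a two-finger parallel gripper is mounted at the origin on a cart in front of the work surface, level with it; the furniture and walls round the work are solid. World frame = base frame: x ahead of the robot, y to its left, z up, the work surface at z = 0. Lengths are in m, angles in degrees, forces in N, time in s.
With the tool pointing down it reaches from about 0.425 to 0.875 m from the base axis. Payload 4.7 kg.
Tool frame: the origin (TCP) lies on the mounting face of the last link; the fingertips stand 182 mm ahead of it and the grasp point (between the pads) lies 164 mm ahead of it; z points along the fingers, y is the line along which they close (so a half turn about z gives the same grasp; the last joint's range is limited). The gripper opens to 87 mm and grips with 3 to 60 N. Pads are 19 mm wide; open, the fingers measure 117 mm over their backs; the gripper's body (75 mm by 190 mm) begins 51 mm behind the grasp point.
Start: joints at [-62.733, 18.392, -4.016, 83.108, 1.295, 78.541, -3.26], TCP at [0.29, 0.582, 0.405] pointing down, gripper open.
Joint ranges: [-163.93, 163.93], [-17.29, 119.83], [-79.2, 71.16], [3.27, 140.29], [-89.18, 269.18], [5.43, 117.66], [-154.24, 154.24]. Speed limits (degrees/s): [147.25, 147.25, 180, 180, 180, 180, 180].

## Interface

Orientations are given as [roll, pitch, yaw] about the fixed x, y, z axes, in that order (R = Rz(yaw) Ry(pitch) Rx(roll)).
In Python, from cell import env gives the robot as it stands.
- The arm moves only by the tool servo_tool, never from a script. Its argument "plan" is a list of rows, each an object with "xyz": the shift along the tool's x, y, z in cm, a list of three; "twist": the turn, a rotation vector about the tool's x, y, z in degrees, a list of three; "jaw": the closure, from 0 (fully open) to 1 (shut). In form: [{"xyz": [x, y, z], "twist": [wx, wy, wz], "jaw": jaw}, ...]. A call has 1 to 10 rows; each row is the pose to reach, as a shift and turn from the pose commanded when the call began, along the tool's axes at that moment; what a row does not reach only later rows make up. A row lasts 1/12 s, in which the tool goes at most 41.7 mm and 7.16 degrees, less where a joint would pass 70% of its speed; a pose out of reach is approached as far as the arm can. A call with a gripper value outside its range is refused whole. The fingers move at their own pace and stop on an object; "newtons" is the grip in N (left out, the last holds). Time passes only in rows, so rows that repeat a pose let the fingers close. It gives the time, the measured TCP pose, the force, the opening and the grip force at its end, in the units of the state.
- env.get_obs(): the state, without advancing time (a new reading comes with each control period).
- env.read_camera(name): name is "scene" or "top" or "wrist"; returns a dict with "img" (420x560x3 uint8, red, green, blue), "camera_matrix" (3x3 intrinsics, pixels), "R" (3x3) and "t" (3): a world point X has camera coordinates R X + t. Camera axes: x right, y down, z forward; pixel columns grow to the right and rows downward; lengths in m; the calibration is good to about 2 mm. A picture is of the moment at which its call begins. There is no depth.
- env.sign_off(): hands the job in; it is judged then, once.
The state is a dict: "time_s": time; "qpos": joint angles; "joint_velocities": joint speeds; "effort": joint torques, N m; "tool_pos": TCP position; "tool_rot": TCP orientation; "force": force on the tool from outside, world axes, zero at the start; "wrist_torque": the same for the moment, N m; "grip_width": finger opening in m; "grasp_force": force on a finger pad.
Only numpy, scipy, OpenCV 4.12 (cv2) and the standard library are available. Lean on these libraries where they do the work, as an engineer would, in place of code of your own. Each camera call takes 0.05 s, during which the arm holds its last target. There are 200 camera calls.

## Task

Pick up the small steel scoop by its handle, with the two bearing balls in it, and tip both balls into the round steel dish (not the square tray). Balls bounce and roll away, so bring the scoop's pouring lip down low over the dish, less than five centimetres above its rim, before you tip. Then stand the empty scoop upright on the bench again and let go.

Things in the scene. Friction and masses are not known exactly. Their poses are not given: they have to be found in the camera images.
- scoop: Steel scoop, 100x72x90 mm, at the left, lip to the right. Origin under the pan, z up, +x pouring direction. Flat floor (3 mm), then a 30 degree ramp up to the lip at x 53, z 29, 66 mm wide; other walls 46 high. Balls leave when it is tipped nose down 45 to 55 degrees. Handle: black bar 14 wide (y), 14 high, along x from -47 to 30, centre y 0, z 83, post at the back; balanced gripped at x 0.
- scoop_lip (a point): Middle of the scoop's pouring lip, the straight front edge 66 mm wide (scoop frame x 53, y 0, z 29 mm). Axes as the scoop's.
- dish: Round open steel dish, fixed to the bench: 160 mm outside diameter, 45 mm high, wall 4 mm, flat floor 5 mm thick, dark inside. Origin: centre of its underside, z up. Near it, on either side, stands a square steel tray of the same height (155 mm sides, fixed), which is not wanted.
- ball_0: Bright steel bearing ball, 22 mm in diameter, 44 g; origin at its centre. It starts lying loose on the flat floor of the scoop and rolls freely.
- ball_1: Bright steel bearing ball, 22 mm in diameter, 44 g; origin at its centre. It starts lying loose on the flat floor of the scoop and rolls freely.
There are look-alikes about, which are no part of the job. Leave any green or red look-alike of the scoop alone.

How it is judged (in metres and radians):
On the way, in this order (a step that is already met when the one before it is completed fails the run):
1. the scoop is lifted off the bench with both balls in it (height (world z) of scoop above 0.03 m and distance between each of ball_0, ball_1 and scoop below 0.08 m), for 0.1 s.
2. both balls lie in the round dish (horizontal distance between each of ball_0, ball_1 and dish below 0.072 m and height (world z) of each of ball_0, ball_1 below 0.042 m), for 0.2 s.
At the end, for the whole second after the job is handed in: Both balls are inside the round dish (centre within 72 mm of its axis and below its rim, under 42 mm above the bench; they may still roll about in it), and the scoop stands at rest on the bench itself, upright within 10 degrees, underside within 12 mm of the bench top, anywhere on the bench (all of step 2 and height (world z) of scoop below 0.012 m and angle between scoop's own z axis and vertical below 0.17 rad and linear speed of scoop below 0.03 m/s); the robot touches nothing.
It fails at once if the scoop is tipped by more than 31 degrees with a ball still in it while the middle of its lip is more than 110 mm above the bench (65 mm above the dish's rim) (angle between scoop's own z axis and vertical above 0.55 rad and height (world z) of scoop_lip above 0.11 m and distance between any of ball_0, ball_1 and scoop below 0.08 m).
It fails at once if a ball is out of the scoop (more than 85 mm from its origin) while its centre is more than 110 mm above the bench ((distance between ball_0 and scoop above 0.085 m and height (world z) of ball_0 above 0.11 m) or (distance between ball_1 and scoop above 0.085 m and height (world z) of ball_1 above 0.11 m)).
It also fails if it takes over 56 s, if anything falls off the work surface, if the arm or the gripper's body presses on something with over 40 N, if the wrist force passes 120 N, or if a joint passes its speed limit or range.

## Working session

There is one attempt and no reset: what is moved stays moved. The work goes in short steps, Python scripts to look and compute and a tool call to move; the robot and the scene stay as the last step left them, time stands still between calls to the robot, and variables do not carry over. Pictures are saved under pics/ and viewed, at most 10 in all, crops included, and the job is handed in when it is done.

Besides the shell and the picture viewer there is one more tool, called after ">>>" as name(argument=value, ...), one argument or row to a line, values as JSON. servo_tool: Moves the arm, as the interface text tells. Its arguments: {"type":"object","properties":{"plan":{"type":"array","items":{"type":"object","properties":{"xyz":{"type":"array","items":{"type":"number"}},"twist":{"type":"array","items":{"type":"number"}},"jaw":{"type":"number"}}}},"newtons":{"type":"number"}},"required":["plan"]}

```bash
mkdir -p pics; cat > h.py <<'E'
import numpy as np, cv2
from cell import env
def cam(n,save=None):
    c=env.read_camera(n)
    if save: cv2.imwrite('pics/'+save+'.png',c['img'][:,:,::-1])
    return c
def ray(c,u,v):
    R=np.array(c['R']);t=np.array(c['t'])
    return -R.T@t, R.T@np.linalg.solve(np.array(c['camera_matrix']),[u,v,1.])
def onz(c,u,v,z):
    o,d=ray(c,u,v); return o+d*(z-o[2])/d[2]
def tri(L):
    A=0;b=0
    for c,u,v in L:
        o,d=ray(c,u,v);d=d/np.linalg.norm(d);P=np.eye(3)-np.outer(d,d);A=A+P;b=b+P@o
    return np.linalg.solve(A,b)
E
python3 - <<'E'
from h import *
import pickle
C={n:cam(n) for n in('scene','top','wrist')}
pickle.dump(C,open('c0.pkl','wb'))
cv2.imwrite('pics/a.png',cv2.resize(np.hstack([C['scene']['img'],C['top']['img']])[:,:,::-1],(800,300),interpolation=cv2.INTER_AREA))
cv2.imwrite('pics/top0.png',C['top']['img'][:,:,::-1])
cv2.imwrite('pics/scene0.png',C['scene']['img'][:,:,::-1])
for n in C: print(n,ray(C[n],280,210))
print(env.get_obs())
E
```

```text
scene (array([ 0.25669749, -0.74017432,  1.49945622]), array([ 0.12183264,  0.5647012 , -0.81636597]))
top (array([-0.18991985,  0.03165088,  1.47731089]), array([ 0.42156855,  0.12099584, -0.8986929 ]))
wrist (array([0.22133258, 0.6153483 , 0.38296504]), array([ 0.25785993, -0.1356809 , -0.95676059]))
{'time_s': 0.15, 'qpos': array([-62.7329799 ,  18.43041421,  -4.01726465,  83.15723805,
         1.2945432 ,  78.53886371,  -3.26083185]), 'joint_velocities': array([-0.02442087, -0.07957745, -0.04131506, -0.14728572, -0.0661315 ,
        0.02973318,  0.07432758]), 'effort': array([ 1.08084565e-03, -4.91794574e+01, -4.03698692e-01, -3.12882328e+01,
       -6.39203796e-02,  4.02954896e-02,  1.51193012e-04]), 'tool_pos': array([0.2895647 , 0.58178789, 0.40391429]), 'tool_rot': array([-1.79918677e+02,  3.85811927e-03,  1.53543062e+02]), 'force': array([ 0.45515552,  0.85400819, -0.43023341]), 'wrist_torque': array([ 0.02470326, -0.00918772,  0.03472216]), 'grasp_force': 0.0, 'grip_width': 0.08656318272841494}
```

View pics/top0.png

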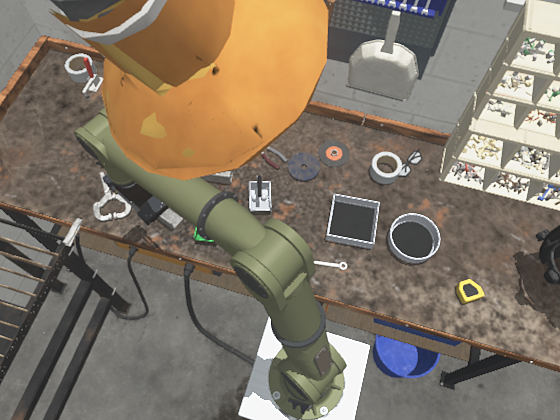

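View pics/scene0.png

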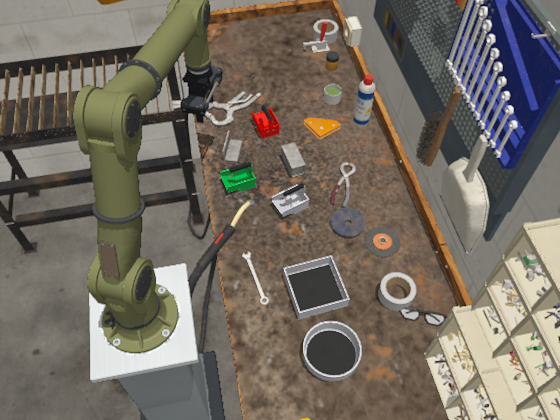

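Top view: the steel scoop is at (260,195), the square tray at (353,220) and the round dish at (414,238). Scene view: steel scoop (290,200), green look-alike (238,178), red look-alike (265,122), two grey blocks (233,148) and (292,158), tray (316,287), dish (332,350). My choice is the bare steel one, so I'll crop close to check it.

```bash
python3 - <<'E'
from h import *
import pickle
C=pickle.load(open('c0.pkl','rb'))
f=lambda n,x,y,w:cv2.resize(C[n]['img'][y:y+w,x:x+w,::-1],(400,400),interpolation=cv2.INTER_CUBIC)
cv2.imwrite('pics/crop.png',np.hstack([f('top',230,165,60),f('scene',260,170,60)]))
E
```

```text
(no output)
```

View pics/crop.png

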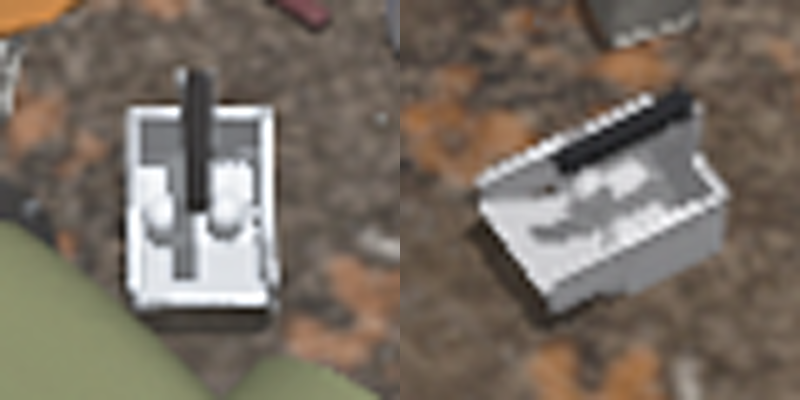

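The crop shows the bare steel scoop, uncoloured, with two bright balls on its floor. The black handle is free at the front, and the lip faces the robot (downward in the top view). Next I'll triangulate the handle and the dish.

```bash
python3 - <<'E'
from h import *
import pickle
C=pickle.load(open('c0.pkl','rb'));T,S=C['top'],C['scene']
p=lambda c,k,x,y:(C[c],x,y)
b=tri([(T,230+195*.15-.5,165+75*.15-.5),(S,260+285*.15-.5,170+100*.15-.5)])
f=tri([(T,230+199*.15-.5,165+208*.15-.5),(S,260+157*.15-.5,170+167*.15-.5)])
print('handle back',b,'front',f, 'len',np.linalg.norm(f-b))
l=tri([(T,230+202*.15-.5,165+303*.15-.5),(S,260+112*.15-.5,170+250*.15-.5)])
print('lip',l)
d=f-b; print('yaw scoop',np.degrees(np.arctan2(d[1],d[0])))
# dish: dark inside blobs
for n,c,seeds in(('top',T,[(414,238),(353,220)]),('scene',S,[(332,350),(316,287)])):
    g=cv2.cvtColor(c['img'],cv2.COLOR_RGB2GRAY); 
    for s in seeds:
        m=np.zeros((422,562),np.uint8); g2=cv2.medianBlur(g,3).copy()
        cv2.floodFill(g2,m,s,0,(12,)*3,(12,)*3,cv2.FLOODFILL_FIXED_RANGE|cv2.FLOODFILL_MASK_ONLY|(255<<8))
        k=max(cv2.findContours(m[1:-1,1:-1],0,2)[0],key=cv2.contourArea)
        e=cv2.fitEllipse(k);print(n,s,e,g[s[1],s[0]])
        # outline of bright rim: outer extent along rays
E
python3 - <<'E'
from h import *
import pickle
C=pickle.load(open('c0.pkl','rb'))
f=lambda n,x,y,w:cv2.resize(C[n]['img'][y:y+w,x:x+w,::-1],(400,400),interpolation=cv2.INTER_CUBIC)
cv2.imwrite('pics/dish.png',np.hstack([f('top',374,198,80),f('scene',292,310,80)]))
E
```

```text
handle back [0.56056632 0.32226643 0.08922958] front [0.49155326 0.29798009 0.0847477 ] len 0.07329881056234243
lip [0.46734105 0.29051596 0.03157509]
yaw scoop -160.61254511147325
top (414, 238) ((412.4184875488281, 239.2183837890625), (32.25284957885742, 41.38750457763672), 119.62052917480469) 66
top (353, 220) ((351.51544189453125, 221.17904663085938), (37.106773376464844, 49.70967102050781), 102.12767028808594) 67
scene (332, 350) ((330.919921875, 352.5094909667969), (41.88418960571289, 48.51157760620117), 110.15589904785156) 58
scene (316, 287) ((314.704345703125, 287.1240539550781), (42.11708068847656, 49.50059509277344), 88.0818862915039) 59
```

View pics/dish.png

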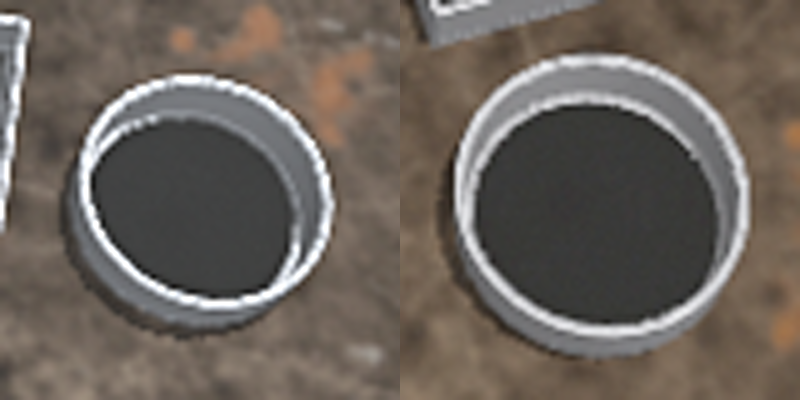

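```bash
cat >> h.py <<'E'
from scipy.spatial.transform import Rotation as Ro
def go(grasp,yaw,tip=0,R=None):
    "shift/twist to bring grasp point there, tool x along yaw, nose down by tip about scoop y"
    o=env.get_obs(); R0=Ro.from_euler('xyz',o['tool_rot'],degrees=True)
    R1=Ro.from_euler('xyz',[180,0,yaw],degrees=True)*Ro.from_rotvec([0,-tip,0],degrees=True)
    tcp=np.array(grasp)-R1.apply([0,0,.164])
    print('grasp now',o['tool_pos']+R0.apply([0,0,.164]),'rot',o['tool_rot'],'t',o['time_s'],'F',o['force'],'w',o['grip_width'],'q',o['qpos'].round(0))
    print('shift cm',(R0.inv().apply(tcp-o['tool_pos'])*100).round(2),'twist',(R0.inv()*R1).as_rotvec(degrees=True).round(2))
E
python3 - <<'E'
from h import *
import pickle
C=pickle.load(open('c0.pkl','rb'));T,S=C['top'],C['scene']
print('dish',tri([(T,415,236.2),(S,332.2,349)]), onz(T,415,236.2,.045),onz(S,332.2,349,.045))
go([.518,.308,.165],199.4)
E
```

```text
dish [ 0.52072049 -0.22263289  0.04175369] [ 0.51943444 -0.22191755  0.045     ] [ 0.51984456 -0.22398167  0.045     ]
grasp now [0.28947088 0.58157457 0.23991446] rot [-1.79918677e+02  3.85811927e-03  1.53543062e+02] t 0.15 F [ 0.45515552  0.85400819 -0.43023341] w 0.08656318272841494 q [-63.  18.  -4.  83.   1.  79.  -3.]
shift cm [-32.65 -14.32   7.51] twist [-8.000e-02 -3.000e-02 -4.586e+01]
```

>>> servo_tool(
  plan=[
    {"xyz": [-2,-1,0.5],"twist": [0,0,-3],"jaw": 0},
    {"xyz": [-5,-2.2,1.2],"twist": [0,0,-7],"jaw": 0},
    {"xyz": [-8.7,-3.8,2],"twist": [0,0,-12],"jaw": 0},
    {"xyz": [-12.4,-5.4,2.8],"twist": [0,0,-17.5],"jaw": 0},
    {"xyz": [-16.1,-7,3.7],"twist": [0,0,-23],"jaw": 0},
    {"xyz": [-19.8,-8.6,4.5],"twist": [0,0,-28],"jaw": 0},
    {"xyz": [-23.5,-10.3,5.4],"twist": [0,0,-33],"jaw": 0},
    {"xyz": [-27.2,-11.9,6.2],"twist": [0,0,-38.5],"jaw": 0},
    {"xyz": [-30.5,-13.4,7],"twist": [0,0,-43],"jaw": 0},
    {"xyz": [-32.6,-14.3,7.5],"twist": [0,0,-46],"jaw": 0},
  ],
)

```text
time_s: 0.98
tool_pos: [0.5203, 0.3038, 0.3287]
tool_rot: [-179.8, -0.0, -160.5]
force: [0.6, -0.6, -0.6]
grip_width: 0.0871
grasp_force: 0.0
```

>>> servo_tool(
  plan=[
    {"xyz": [0,0,0],"twist": [0,0,0],"jaw": 0},
    {"xyz": [0,0,0],"twist": [0,0,0],"jaw": 0},
    {"xyz": [0,0,0],"twist": [0,0,0],"jaw": 0},
  ],
)

```text
time_s: 1.23
tool_pos: [0.5172, 0.3094, 0.3296]
tool_rot: [179.9, -0.0, -160.4]
force: [0.0, -0.1, -0.1]
grip_width: 0.0869
grasp_force: 0.0
```

```bash
python3 - <<'E'
from h import *
import pickle
C={n:cam(n,n+'1') for n in('wrist','scene')}
pickle.dump(C,open('c1.pkl','wb'))
go([.518,.308,.082],199.4)
c=C['wrist']
for p in([.518,.308,.09],[.5606,.3223,.09],[.4916,.298,.09],[.4673,.2905,.029]):
    q=c['R']@np.array(p)+c['t'];q=np.array(c['camera_matrix'])@q;print(q[:2]/q[2])
E
```

```text
grasp now [0.51671683 0.31052696 0.16597343] rot [ 1.79944143e+02  1.10161804e-02 -1.60313755e+02] t 1.3333 F [-0.20262312 -0.47987084  0.18012674] w 0.08706170876659426 q [-35.  15.   2.  96.  -1.  69.  77.]
shift cm [-0.04 -0.27  8.4 ] twist [0.06 0.01 0.29]
[278.78851532 222.46893141]
[277.97888092 275.943638  ]
[277.86293568 185.85751142]
[279.65849243 143.54356371]
```

View pics/wrist1.png

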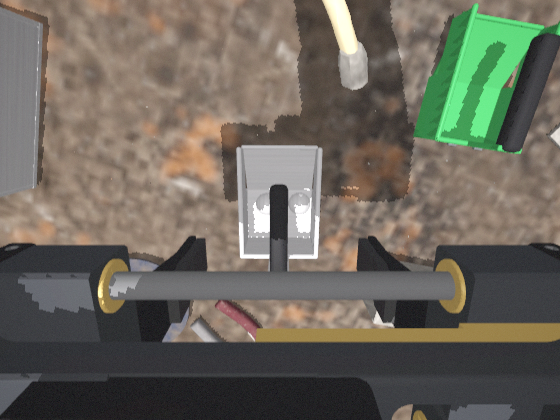

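The wrist view shows the handle's front end at (279,184) and the lip at (280,147), both within 3 px of the prediction. The green scoop (480,80) is clear of the fingers. I'll descend and grip.

>>> servo_tool(
  newtons=30,
  plan=[
    {"xyz": [0,-0.1,1],"twist": [0,0,0],"jaw": 0},
    {"xyz": [0,-0.2,2.5],"twist": [0,0,0],"jaw": 0},
    {"xyz": [0,-0.2,4],"twist": [0,0,0],"jaw": 0},
    {"xyz": [0,-0.2,5.5],"twist": [0,0,0],"jaw": 0},
    {"xyz": [0,-0.2,7],"twist": [0,0,0],"jaw": 0},
    {"xyz": [0,-0.2,8],"twist": [0,0,0],"jaw": 0},
    {"xyz": [0,-0.2,8.4],"twist": [0,0,0],"jaw": 0},
    {"xyz": [0,-0.2,8.4],"twist": [0,0,0],"jaw": 0},
    {"xyz": [0,-0.2,8.4],"twist": [0,0,0],"jaw": 0.3},
    {"xyz": [0,-0.2,8.4],"twist": [0,0,0],"jaw": 0.5},
  ],
)

```text
time_s: 2.17
tool_pos: [0.5188, 0.3071, 0.2468]
tool_rot: [180.0, 0.1, -160.4]
force: [0.1, -0.5, 0.7]
grip_width: 0.0801
grasp_force: 0.0
```

>>> servo_tool(
  newtons=40,
  plan=[
    {"xyz": [0,0,0],"twist": [0,0,0],"jaw": 0.65},
    {"xyz": [0,0,0],"twist": [0,0,0],"jaw": 0.75},
    {"xyz": [0,0,0],"twist": [0,0,0],"jaw": 0.85},
    {"xyz": [0,0,0],"twist": [0,0,0],"jaw": 1},
    {"xyz": [0,0,0],"twist": [0,0,0],"jaw": 1},
    {"xyz": [0,0,0],"twist": [0,0,0],"jaw": 1},
    {"xyz": [0,0,0],"twist": [0,0,0],"jaw": 1},
  ],
)

```text
time_s: 2.75
tool_pos: [0.5185, 0.3068, 0.2458]
tool_rot: [180.0, 0.0, -160.5]
force: [-0.2, -0.3, 0.3]
grip_width: 0.0353
grasp_force: 0.0
```

```bash
python3 - <<'E'
from h import *
go([.518,.308,.142],199.4)
E
```

```text
grasp now [0.5184686  0.3067748  0.08179704] rot [ 1.79998919e+02  5.59502986e-03 -1.60455838e+02] t 2.75 F [-0.20143197 -0.34435232  0.33654938] w 0.03528188735202228 q [-35.  20.   2. 100.  -1.  60.  77.]
shift cm [ 0.    0.13 -6.02] twist [0.   0.01 0.14]
```

>>> servo_tool(
  newtons=40,
  plan=[
    {"xyz": [0,0,0],"twist": [0,0,0],"jaw": 1},
    {"xyz": [0,0,0],"twist": [0,0,0],"jaw": 1},
    {"xyz": [0,0,0],"twist": [0,0,0],"jaw": 1},
    {"xyz": [0,0,0],"twist": [0,0,0],"jaw": 1},
    {"xyz": [0,0,0],"twist": [0,0,0],"jaw": 1},
    {"xyz": [0,0,0],"twist": [0,0,0],"jaw": 1},
  ],
)

```text
time_s: 3.25
tool_pos: [0.5183, 0.3069, 0.2457]
tool_rot: [180.0, -0.0, -160.5]
force: [-1.4, 1.3, -1.2]
grip_width: 0.0135
grasp_force: 40.0
```

>>> servo_tool(
  plan=[
    {"xyz": [0,0,-0.2],"twist": [0,0,0],"jaw": 1},
    {"xyz": [0,0,-0.7],"twist": [0,0,0],"jaw": 1},
    {"xyz": [0,0,-1.5],"twist": [0,0,0],"jaw": 1},
    {"xyz": [0,0,-2.5],"twist": [0,0,0],"jaw": 1},
    {"xyz": [0,0,-3.7],"twist": [0,0,0],"jaw": 1},
    {"xyz": [0,0,-4.9],"twist": [0,0,0],"jaw": 1},
    {"xyz": [0,0,-6.1],"twist": [0,0,0],"jaw": 1},
    {"xyz": [0,0,-7.2],"twist": [0,0,0],"jaw": 1},
    {"xyz": [0,0,-7.8],"twist": [0,0,0],"jaw": 1},
    {"xyz": [0,0,-8],"twist": [0,0,0],"jaw": 1},
  ],
)

```text
time_s: 4.08
tool_pos: [0.5188, 0.307, 0.3279]
tool_rot: [180.0, 0.2, -160.5]
force: [0.3, 0.5, -4.3]
grip_width: 0.0137
grasp_force: 40.0
```

```bash
python3 - <<'E'
from h import *
import pickle
c=cam('wrist','wrist2')
cv2.imwrite('pics/w2.png',c['img'][100:300,180:380,::-1].repeat(2,0).repeat(2,1))
# transport target: radial behind dish centre; lip 30 mm beyond centre outward
d=np.array([.520,-.223]);yaw=157
u=np.array([np.cos(np.radians(yaw)),np.sin(np.radians(yaw))])
lip=d-.03*u
t=np.radians(52)
g=lip-u*(53*np.cos(t)-54*np.sin(t))/1000
gz=.078+(53*np.sin(t)+54*np.cos(t))/1000
print(u,g,gz)
go([g[0],g[1],.165],yaw)
E
```

```text
[-0.92050485  0.39073113] [ 0.53848142 -0.2308449 ] 0.1530102896087418
grasp now [0.51898005 0.30712446 0.16325679] rot [ 1.79969515e+02  1.22021269e-01 -1.60454709e+02] t 4.1333 F [-0.81482    -0.43093605 -4.43031268] w 0.013527737944333458 q [-35.  15.   2.  96.  -1.  68.  77.]
shift cm [ 16.12 -51.34  -0.24] twist [ 0.07  0.11 42.55]
```

View pics/w2.png

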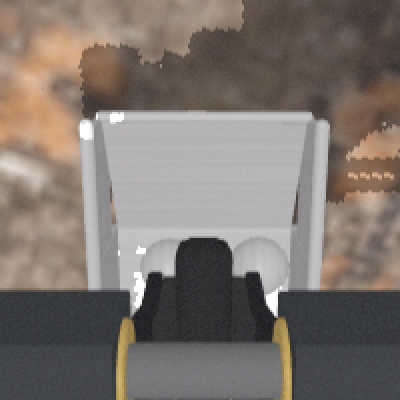

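Both balls are in the lifted scoop, at (165,262) and (260,265) in the crop. I'll carry it to the dish.

>>> servo_tool(
  plan=[
    {"xyz": [0.1,-0.3,0],"twist": [0,0,0],"jaw": 1},
    {"xyz": [0.3,-1,0],"twist": [0,0,0],"jaw": 1},
    {"xyz": [0.7,-2.2,0],"twist": [0,0,0],"jaw": 1},
    {"xyz": [1.2,-3.8,0],"twist": [0,0,0],"jaw": 1},
    {"xyz": [1.8,-5.8,0],"twist": [0,0,0],"jaw": 1},
    {"xyz": [2.6,-8.2,0],"twist": [0,0,0],"jaw": 1},
    {"xyz": [3.4,-10.7,0],"twist": [0,0,0],"jaw": 1},
    {"xyz": [4.1,-13.2,0],"twist": [0,0,0],"jaw": 1},
    {"xyz": [4.9,-15.7,0],"twist": [0,0,0],"jaw": 1},
    {"xyz": [5.7,-18.2,0],"twist": [0,0,0],"jaw": 1},
  ],
)

```text
time_s: 4.97
tool_pos: [0.5251, 0.1133, 0.3252]
tool_rot: [-180.0, -0.1, -160.5]
force: [1.3, -0.7, -3.6]
grip_width: 0.0135
grasp_force: 40.0
```

>>> servo_tool(
  plan=[
    {"xyz": [0.8,-2.5,0],"twist": [0,0,0],"jaw": 1},
    {"xyz": [1.6,-5,0],"twist": [0,0,0],"jaw": 1},
    {"xyz": [2.4,-7.5,0],"twist": [0,0,0],"jaw": 1},
    {"xyz": [3.1,-10,0],"twist": [0,0,0],"jaw": 1},
    {"xyz": [3.9,-12.5,0],"twist": [0,0,0],"jaw": 1},
    {"xyz": [4.7,-15,0],"twist": [0,0,0],"jaw": 1},
    {"xyz": [5.5,-17.5,0],"twist": [0,0,0],"jaw": 1},
    {"xyz": [6.3,-20,0],"twist": [0,0,0],"jaw": 1},
    {"xyz": [7.1,-22.5,0],"twist": [0,0,0],"jaw": 1},
    {"xyz": [7.9,-25,0],"twist": [0,0,0],"jaw": 1},
  ],
)

```text
time_s: 5.8
tool_pos: [0.5335, -0.1485, 0.3253]
tool_rot: [180.0, -0.1, -160.5]
force: [-0.0, 0.6, -3.8]
grip_width: 0.0134
grasp_force: 40.0
```

>>> servo_tool(
  plan=[
    {"xyz": [0.8,-2.4,0],"twist": [0,0,1],"jaw": 1},
    {"xyz": [1.4,-4.5,0],"twist": [0,0,4],"jaw": 1},
    {"xyz": [1.9,-6.2,0],"twist": [0,0,8],"jaw": 1},
    {"xyz": [2.3,-7.3,0],"twist": [0,0,13],"jaw": 1},
    {"xyz": [2.5,-7.9,0],"twist": [0,0,19],"jaw": 1},
    {"xyz": [2.5,-8.1,0],"twist": [0,0,25],"jaw": 1},
    {"xyz": [2.5,-8.1,0],"twist": [0,0,31],"jaw": 1},
    {"xyz": [2.5,-8.1,0],"twist": [0,0,36],"jaw": 1},
    {"xyz": [2.5,-8.1,0],"twist": [0,0,40],"jaw": 1},
    {"xyz": [2.5,-8.1,0],"twist": [0,0,42.5],"jaw": 1},
  ],
)

```text
time_s: 6.63
tool_pos: [0.5376, -0.2313, 0.3253]
tool_rot: [-180.0, -0.1, 156.7]
force: [0.2, -0.1, -3.5]
grip_width: 0.0134
grasp_force: 40.0
```

>>> servo_tool(
  plan=[
    {"xyz": [0,0,0],"twist": [0,0,0],"jaw": 1},
    {"xyz": [0,0,0],"twist": [0,0,0],"jaw": 1},
    {"xyz": [0,0,0],"twist": [0,0,0],"jaw": 1},
    {"xyz": [0,0,0],"twist": [0,0,0],"jaw": 1},
  ],
)

```text
time_s: 6.97
tool_pos: [0.5381, -0.2307, 0.3256]
tool_rot: [180.0, -0.0, 157.0]
force: [0.1, 0.1, -3.9]
grip_width: 0.0134
grasp_force: 40.0
```

```bash
python3 - <<'E'
from h import *
c=cam('wrist','wrist3')
cv2.imwrite('pics/s3.png',np.hstack([c['img'],cam('scene')['img']])[:,:,::-1][:, :, :])
im=cv2.imread('pics/s3.png'); cv2.imwrite('pics/s3.png',np.hstack([im[0:400,80:480],im[150:420,560+130:560+530][:, :]  if 0 else cv2.resize(im[220:420,560+230:560+430],(400,400))]))
go([.5385,-.231,.165],157)
E
```

```text
grasp now [ 0.53824405 -0.2305947   0.16173221] rot [ 1.79992692e+02 -3.07220971e-03  1.57051982e+02] t 7.0667 F [-0.06021312 -0.38161842 -4.2613363 ] w 0.013786614645096614 q [-4. 14. 28. 99. -7. 68. 94.]
shift cm [-0.04 -0.03 -0.33] twist [ 0.01 -0.    0.05]
```

View pics/s3.png

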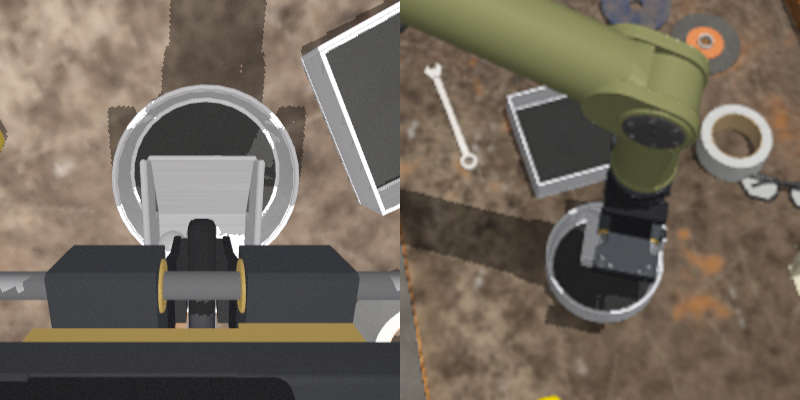

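The scoop is above the round dish, with its lip centred at (203,157) in the wrist crop and the tray off to the right. I'll lower it, then tip it about the grasp point.

>>> servo_tool(
  plan=[
    {"xyz": [-0.2,0,0.3],"twist": [0,0,0],"jaw": 1},
    {"xyz": [-0.4,0,0.6],"twist": [0,0,0],"jaw": 1},
    {"xyz": [-0.6,0,0.9],"twist": [0,0,0],"jaw": 1},
    {"xyz": [-0.8,0,1.2],"twist": [0,0,0],"jaw": 1},
    {"xyz": [-0.8,0,1.2],"twist": [0,0,0],"jaw": 1},
    {"xyz": [-0.8,0,1.2],"twist": [0,0,0],"jaw": 1},
  ],
)

```text
time_s: 7.57
tool_pos: [0.5457, -0.2336, 0.3133]
tool_rot: [-180.0, -0.0, 157.0]
force: [-0.1, 0.1, -5.0]
grip_width: 0.0135
grasp_force: 40.0
```

>>> servo_tool(
  plan=[
    {"xyz": [0.3,0,0],"twist": [0,-1,0],"jaw": 1},
    {"xyz": [0.86,0,0],"twist": [0,-3,0],"jaw": 1},
    {"xyz": [1.71,0,0.1],"twist": [0,-6,0],"jaw": 1},
    {"xyz": [2.57,0,0.2],"twist": [0,-9,0],"jaw": 1},
    {"xyz": [3.41,0,0.36],"twist": [0,-12,0],"jaw": 1},
    {"xyz": [4.24,0,0.56],"twist": [0,-15,0],"jaw": 1},
    {"xyz": [5.07,0,0.8],"twist": [0,-18,0],"jaw": 1},
    {"xyz": [5.88,0,1.09],"twist": [0,-21,0],"jaw": 1},
    {"xyz": [6.3,0,1.25],"twist": [0,-22.5,0],"jaw": 1},
    {"xyz": [6.3,0,1.25],"twist": [0,-22.5,0],"jaw": 1},
  ],
)

```text
time_s: 8.4
tool_pos: [0.4857, -0.2085, 0.3006]
tool_rot: [179.9, 22.4, 157.0]
force: [-1.0, 0.1, -4.5]
grip_width: 0.0133
grasp_force: 40.0
```

```bash
python3 - <<'E'
from h import *
go([.546,-.234,.150],157,22.5)
E
```

```text
grasp now [ 0.54339197 -0.23267905  0.14899868] rot [179.91522705  22.42735564 157.00879874] t 8.4 F [-0.95119516  0.10731479 -4.468691  ] w 0.013309337273676364 q [ -8.  -0.  28. 119.   2.  39.  86.]
shift cm [-0.29  0.01  0.02] twist [ 0.09 -0.07  0.01]
```

>>> servo_tool(
  plan=[
    {"xyz": [0.5,0,0],"twist": [0,-2,0],"jaw": 1},
    {"xyz": [1.14,0,0.04],"twist": [0,-4,0],"jaw": 1},
    {"xyz": [1.71,0,0.1],"twist": [0,-6,0],"jaw": 1},
    {"xyz": [2.28,0,0.16],"twist": [0,-8,0],"jaw": 1},
    {"xyz": [2.85,0,0.25],"twist": [0,-10,0],"jaw": 1},
    {"xyz": [3.41,0,0.36],"twist": [0,-12,0],"jaw": 1},
    {"xyz": [3.41,0,0.36],"twist": [0,-12,0],"jaw": 1},
  ],
)

```text
time_s: 8.98
tool_pos: [0.4585, -0.1971, 0.2838]
tool_rot: [180.0, 34.3, 157.0]
force: [-0.8, -0.6, -5.5]
grip_width: 0.0138
grasp_force: 40.0
```

```bash
python3 - <<'E'
from h import *
go([.546,-.234,.150],157,52)
E
```

```text
grasp now [ 0.5436927  -0.23317762  0.14837253] rot [179.99596048  34.34489553 157.01297881] t 8.9833 F [-0.80246041 -0.58100508 -5.49146808] w 0.013772463147991593 q [ -7.  -6.  25. 128.  12.  23.  77.]
shift cm [4.68 0.02 0.78] twist [ 1.000e-02 -1.766e+01  1.000e-02]
```

>>> servo_tool(
  plan=[
    {"xyz": [0.45,0,0.13],"twist": [0,-2,0],"jaw": 1},
    {"xyz": [0.9,0,0.26],"twist": [0,-4,0],"jaw": 1},
    {"xyz": [1.38,0,0.38],"twist": [0,-6,0],"jaw": 1},
    {"xyz": [1.84,0,0.52],"twist": [0,-8,0],"jaw": 1},
    {"xyz": [2.3,0,0.65],"twist": [0,-10,0],"jaw": 1},
    {"xyz": [2.3,0,0.65],"twist": [0,-10,0],"jaw": 1},
  ],
)

```text
time_s: 9.48
tool_pos: [0.4452, -0.1915, 0.2656]
tool_rot: [-179.9, 44.4, 157.1]
force: [-1.4, -0.8, -4.2]
grip_width: 0.0137
grasp_force: 40.0
```

```bash
python3 - <<'E'
from h import *
go([.553,-.237,.150],157,52)
im=np.hstack([cam('wrist')['img'][0:400,80:480],cv2.resize(cam('scene')['img'][290:390,280:380],(400,400))])
cv2.imwrite('pics/s4.png',im[:,:,::-1])
E
```

```text
grasp now [ 0.55070671 -0.23650011  0.14839353] rot [-179.89058515   44.37631793  157.07263065] t 9.4833 F [-1.35966779 -0.79038248 -4.16173219] w 0.013748224219561855 q [  3.  -7.  16. 135.  31.   9.  57.]
shift cm [1.9  0.03 0.19] twist [-0.06 -7.62  0.06]
```

View pics/s4.png

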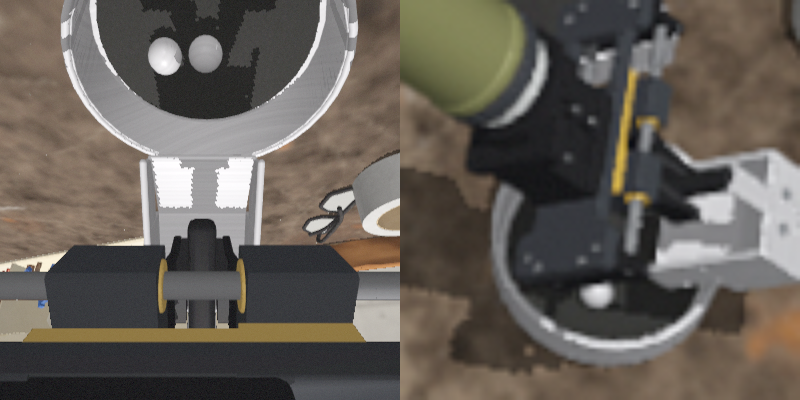

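Both balls lie in the round dish, at (165,56) and (205,53) in the wrist crop, and the scoop is empty. I'll level it while raising it.

>>> servo_tool(
  plan=[
    {"xyz": [-1.4,0,-0.55],"twist": [0,3,0],"jaw": 1},
    {"xyz": [-3.7,0,-0.95],"twist": [0,9,0],"jaw": 1},
    {"xyz": [-5.9,0,-1.15],"twist": [0,15,0],"jaw": 1},
    {"xyz": [-8,0,-1.05],"twist": [0,21,0],"jaw": 1},
    {"xyz": [-9.55,0,-0.35],"twist": [0,27,0],"jaw": 1},
    {"xyz": [-11,0,0.5],"twist": [0,33,0],"jaw": 1},
    {"xyz": [-12.4,0,1.5],"twist": [0,39,0],"jaw": 1},
    {"xyz": [-13.6,0,2.5],"twist": [0,44.4,0],"jaw": 1},
    {"xyz": [-13.6,0,2.5],"twist": [0,44.4,0],"jaw": 1},
    {"xyz": [-13.6,0,2.5],"twist": [0,44.4,0],"jaw": 1},
  ],
)

```text
time_s: 10.42
tool_pos: [0.553, -0.2358, 0.3438]
tool_rot: [-180.0, 0.2, 157.1]
force: [-0.3, -0.1, -3.8]
grip_width: 0.0135
grasp_force: 40.0
```

```bash
python3 - <<'E'
from h import *
go([.518,.307,.165],199.5)
E
```

```text
grasp now [ 0.55351108 -0.23617492  0.17977914] rot [-179.95998801    0.21527758  157.1483083 ] t 10.4167 F [-0.29255944 -0.07973022 -3.83338848] w 0.013457376421263661 q [-8. 16. 34. 96. -9. 70. 95.]
shift cm [24.31 48.66  1.35] twist [ -0.12   0.19 -42.35]
```

>>> servo_tool(
  plan=[
    {"xyz": [0.4,0.8,0],"twist": [0,0,0],"jaw": 1},
    {"xyz": [1.2,2.4,0],"twist": [0,0,0],"jaw": 1},
    {"xyz": [2.5,5,0],"twist": [0,0,0],"jaw": 1},
    {"xyz": [4,8,0],"twist": [0,0,0],"jaw": 1},
    {"xyz": [5.5,11,0],"twist": [0,0,0],"jaw": 1},
    {"xyz": [7,14,0],"twist": [0,0,0],"jaw": 1},
    {"xyz": [8.5,17,0],"twist": [0,0,0],"jaw": 1},
    {"xyz": [10,20,0],"twist": [0,0,0],"jaw": 1},
    {"xyz": [11.5,23,0],"twist": [0,0,0],"jaw": 1},
    {"xyz": [13,26,0],"twist": [0,0,0],"jaw": 1},
  ],
)

```text
time_s: 11.25
tool_pos: [0.5309, 0.056, 0.3452]
tool_rot: [179.7, 0.2, 157.1]
force: [0.8, 0.2, -3.5]
grip_width: 0.0134
grasp_force: 40.0
```

>>> servo_tool(
  plan=[
    {"xyz": [1.5,3,0],"twist": [0,0,0],"jaw": 1},
    {"xyz": [3,6,0],"twist": [0,0,0],"jaw": 1},
    {"xyz": [4.5,9,0],"twist": [0,0,-3],"jaw": 1},
    {"xyz": [6,12,0],"twist": [0,0,-8],"jaw": 1},
    {"xyz": [7.5,15,0],"twist": [0,0,-14],"jaw": 1},
    {"xyz": [9,18,0.4],"twist": [0,0,-20],"jaw": 1},
    {"xyz": [10.2,20.5,0.8],"twist": [0,0,-26],"jaw": 1},
    {"xyz": [11,22.1,1.2],"twist": [0,0,-32],"jaw": 1},
    {"xyz": [11.3,22.7,1.4],"twist": [0,0,-38],"jaw": 1},
    {"xyz": [11.3,22.7,1.4],"twist": [0,0,-42.4],"jaw": 1},
  ],
)

```text
time_s: 12.08
tool_pos: [0.5144, 0.3103, 0.3304]
tool_rot: [179.9, 0.2, -159.9]
force: [0.3, -0.3, -2.4]
grip_width: 0.0137
grasp_force: 40.0
```

>>> servo_tool(
  plan=[
    {"xyz": [0,0,0],"twist": [0,0,0],"jaw": 1},
    {"xyz": [0,0,0],"twist": [0,0,0],"jaw": 1},
    {"xyz": [0,0,0],"twist": [0,0,0],"jaw": 1},
  ],
)

```text
time_s: 12.33
tool_pos: [0.5169, 0.3065, 0.3307]
tool_rot: [-180.0, 0.2, -160.7]
force: [0.5, 0.5, -2.5]
grip_width: 0.0137
grasp_force: 40.0
```

```bash
python3 - <<'E'
from h import *
go([.518,.307,.082],199.5)
c=cam('wrist'); cv2.imwrite('pics/w5.png',c['img'][:,:,::-1])
E
```

```text
grasp now [0.51747468 0.30662933 0.16669656] rot [-179.97489436    0.19244623 -160.69464228] t 12.3333 F [ 0.45318024  0.48150774 -2.53568726] w 0.013716801136291841 q [-41.  15.   9.  96.  -2.  69.  78.]
shift cm [-0.09  0.01  8.47] twist [-0.03  0.19 -0.19]
```

View pics/w5.png

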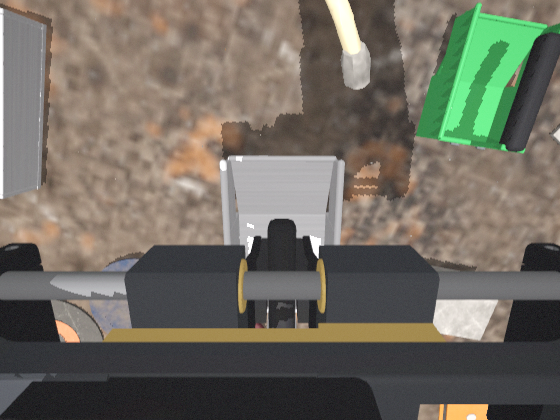

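The scoop is empty. Its lip is at row 157, the same as just after lifting (156), so the grip hasn't slipped. The bench below is clear, so I'll set it down.

>>> servo_tool(
  plan=[
    {"xyz": [0,0,1],"twist": [0,0,0],"jaw": 1},
    {"xyz": [0,0,2.5],"twist": [0,0,0],"jaw": 1},
    {"xyz": [0,0,4],"twist": [0,0,0],"jaw": 1},
    {"xyz": [0,0,5.5],"twist": [0,0,0],"jaw": 1},
    {"xyz": [0,0,6.8],"twist": [0,0,0],"jaw": 1},
    {"xyz": [0,0,7.5],"twist": [0,0.1,0],"jaw": 1},
    {"xyz": [0,0,7.9],"twist": [0,0.2,0],"jaw": 1},
    {"xyz": [0,0,8.1],"twist": [0,0.2,0],"jaw": 1},
    {"xyz": [0,0,8.3],"twist": [0,0.2,0],"jaw": 1},
    {"xyz": [0,0,8.4],"twist": [0,0.2,0],"jaw": 1},
  ],
)

```text
time_s: 13.22
tool_pos: [0.518, 0.3073, 0.2461]
tool_rot: [-180.0, -0.0, -160.6]
force: [-0.7, -0.1, -2.5]
grip_width: 0.0134
grasp_force: 40.0
```

>>> servo_tool(
  plan=[
    {"xyz": [0,0,0],"twist": [0,0,0],"jaw": 1},
    {"xyz": [0,0,0],"twist": [0,0,0],"jaw": 1},
    {"xyz": [0,0,0],"twist": [0,0,0],"jaw": 1},
  ],
)

```text
time_s: 13.47
tool_pos: [0.5179, 0.3072, 0.2461]
tool_rot: [-179.9, -0.1, -160.6]
force: [-0.3, 0.3, -3.2]
grip_width: 0.0136
grasp_force: 40.0
```

>>> servo_tool(
  plan=[
    {"xyz": [0,0,0.05],"twist": [0,0,0],"jaw": 1},
    {"xyz": [0,0,0.1],"twist": [0,0,0],"jaw": 1},
    {"xyz": [0,0,0.1],"twist": [0,0,0],"jaw": 1},
  ],
)

```text
time_s: 13.72
tool_pos: [0.5178, 0.3072, 0.2457]
tool_rot: [-180.0, -0.1, -160.6]
force: [-3.2, -2.1, 4.5]
grip_width: 0.0133
grasp_force: 40.0
```

Contact: the vertical force reversed to +4.5 N. I'll release slowly.

>>> servo_tool(
  newtons=5,
  plan=[
    {"xyz": [0,0,0],"twist": [0,0,0],"jaw": 1},
    {"xyz": [0,0,0],"twist": [0,0,0],"jaw": 0.8},
    {"xyz": [0,0,0],"twist": [0,0,0],"jaw": 0.7},
    {"xyz": [0,0,0],"twist": [0,0,0],"jaw": 0.5},
    {"xyz": [0,0,0],"twist": [0,0,0],"jaw": 0.3},
    {"xyz": [0,0,0],"twist": [0,0,0],"jaw": 0},
    {"xyz": [0,0,0],"twist": [0,0,0],"jaw": 0},
    {"xyz": [0,0,0],"twist": [0,0,0],"jaw": 0},
    {"xyz": [0,0,0],"twist": [0,0,0],"jaw": 0},
    {"xyz": [0,0,0],"twist": [0,0,0],"jaw": 0},
  ],
)

```text
time_s: 14.55
tool_pos: [0.5177, 0.3071, 0.2446]
tool_rot: [-179.9, -0.1, -160.6]
force: [-0.1, -0.3, -0.0]
grip_width: 0.0631
grasp_force: 0.0
```

>>> servo_tool(
  plan=[
    {"xyz": [0,0,-0.5],"twist": [0,0,0],"jaw": 0},
    {"xyz": [0,0,-1.5],"twist": [0,0,0],"jaw": 0},
    {"xyz": [0,0,-3],"twist": [0,0,0],"jaw": 0},
    {"xyz": [0,0,-5],"twist": [0,0,0],"jaw": 0},
    {"xyz": [0,0,-7],"twist": [0,0,0],"jaw": 0},
    {"xyz": [0,0,-9],"twist": [0,0,0],"jaw": 0},
    {"xyz": [0,0,-10],"twist": [0,0,0],"jaw": 0},
    {"xyz": [0,0,-10],"twist": [0,0,0],"jaw": 0},
    {"xyz": [0,0,-10],"twist": [0,0,0],"jaw": 0},
  ],
)

```text
time_s: 15.3
tool_pos: [0.5179, 0.3073, 0.3451]
tool_rot: [-180.0, -0.1, -160.6]
force: [-0.6, 0.4, 0.4]
grip_width: 0.087
grasp_force: 0.0
```

```bash
python3 - <<'E'
from h import *
o=env.get_obs();print(o['grip_width'],o['tool_pos'],o['force'])
im=np.hstack([cam('wrist')['img'][0:400,80:480],cv2.resize(cam('scene')['img'][170:390,230:450],(400,400))])
cv2.imwrite('pics/s6.png',im[:,:,::-1])
E
```

```text
0.08700767834223283 [0.51789102 0.30727782 0.34509524] [-0.6221395   0.3851778   0.44836423]
```

View pics/s6.png

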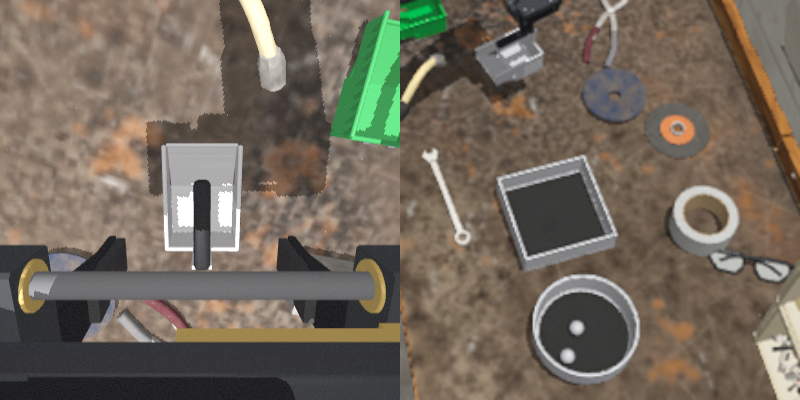

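The empty scoop stands upright, with its handle at (202,225) in the wrist crop, and the gripper is clear of it. Both balls are in the round dish, at (577,327) and (568,355). I'll hand the job in.

```bash
python3 -c "
from cell import env
print(env.sign_off())"
```

```text
the job is handed in; nothing more can be done
None
```

Job handed in at about 15 s of the 56 s allowed: the last picture shows both balls in the round dish and the empty scoop standing upright on the bench with the gripper clear of it, but sign-off returned no verdict.

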